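# Find the stamped specimen carton and push it to the dispatch rail

## Task

Two like specimen cartons stand on the lab bench and one has an ink stamp on the label on its underside. Without picking anything up, tip both cartons over towards the robot's side of the bench, so that each lies on the broad side that faced the robot with its underside facing the metal dispatch rail; once both are down, gently push the stamped one along the bench until its underside rests flat against the rail. Leave the other carton lying well short of the rail, and leave the bottle, the jar and the beaker alone.

Things in the scene. Friction and masses are not known exactly. Their poses are not given: they have to be found in the camera images.
- stamped: Stamped closed cardboard carton, upright at first: 64 mm deep (own x), 120 wide (y), 100 tall (z), 0.2-0.4 kg. Underneath, hidden at first: a white label with a black ring 54 mm across and a bar. Origin: centre of its underside; z runs to its top, x away from the robot (within 0.25 rad). Pushed near the top it tips about its lower edge, not slides, and falls by itself past 33 degrees; lying, it is 64 mm high.
- plain: The other carton, the same in every way but with only a blank white label underneath: closed cardboard carton, upright at first: 64 mm deep (own x), 120 wide (y), 100 tall (z), 0.2-0.4 kg. Origin: centre of its underside; z runs to its top, x away from the robot (within 0.25 rad). 
- stamped_mid (a point): Centre of the stamped carton, 50 mm from its underside.
- plain_mid (a point): Centre of the other carton, 50 mm from its underside.
- rail: Dispatch rail: a fixed bare aluminium angle, 600 mm long (its own y) and 30 mm high, beyond the cartons as the robot sees them. Origin: at bench level in the middle of its upright front face, the face towards the robot; x points away from the robot, square to that face, so things in front of the face have negative x.
- rail_face (a point): Middle of the rail's front face, 15 mm above the bench.
- vial: Small amber bottle, 30 mm across and 65 mm tall, standing between the two cartons; to be left alone. Origin: centre of its underside.
- jar: Clear plastic jar, 56 mm across and 75 mm tall, standing to the left of the cartons; to be left alone. Origin: centre of its underside.
- beaker: Glass beaker, 64 mm across and 85 mm tall, standing to the right of the cartons; to be left alone. Origin: centre of its underside.
There are look-alikes about, which are no part of the job. What is shaped like the plain but blue is not meant. What is shaped like the stamped but blue is not meant.

How it is judged (in metres and radians):
On the way, in this order (a step that is already met when the one before it is completed fails the run):
1. both cartons have been tipped towards the robot and lie on their sides, undersides facing the rail (angle between stamped's own z axis and vertical between 1.45 and 1.69 rad and height (world z) of stamped_mid between 0.025 and 0.04 m and z of rail_face in the frame of stamped below 0.01 m and angle between plain's own z axis and vertical between 1.45 and 1.69 rad and height (world z) of plain_mid between 0.025 and 0.04 m and z of rail_face in the frame of plain below 0.01 m), for 0.2 s.
2. the stamped carton's underside rests flat against the rail (x of stamped_mid in the frame of rail below -0.03 m and x of stamped in the frame of rail between -0.006 and 0.006 m and angle between the z axis of stamped and the x axis of rail, either way round below 0.08 rad and y of stamped in the frame of rail between -0.27 and 0.27 m), for 0.2 s.
At the end, for the whole second after the job is handed in: Both cartons lie at rest on their broad sides, undersides towards the rail; the stamped one's underside is within 6 mm and 0.08 rad of the rail's front face, and the other's is at least 40 mm short of the rail (all of step 2 and angle between stamped's own z axis and vertical between 1.45 and 1.69 rad and height (world z) of stamped_mid between 0.025 and 0.04 m and angle between plain's own z axis and vertical between 1.45 and 1.69 rad and height (world z) of plain_mid between 0.025 and 0.04 m and z of rail_face in the frame of plain below 0.01 m and x of plain in the frame of rail below -0.04 m and linear speed of each of stamped, plain below 0.01 m/s and angular speed of each of stamped, plain below 0.1 rad/s); the robot touches nothing.
It fails at once if the stamped carton is pressed hard against the rail (over 40 N) (contact force between stamped and rail above 40 N).
It fails at once if a carton is lifted off the bench or carried instead of tipped and pushed ((height (world z) of stamped_mid above 0.085 m or (angle between stamped's own z axis and vertical below 0.15 rad and height (world z) of stamped_mid above 0.064 m) or (angle between stamped's own z axis and vertical between 1.45 and 1.69 rad and height (world z) of stamped_mid above 0.06 m)) or (height (world z) of plain_mid above 0.085 m or (angle between plain's own z axis and vertical below 0.15 rad and height (world z) of plain_mid above 0.064 m) or (angle between plain's own z axis and vertical between 1.45 and 1.69 rad and height (world z) of plain_mid above 0.06 m))).
It fails at once if the bottle, jar or beaker is moved more than 30 mm or knocked over ((distance of vial from where it was at the start of the episode above 0.03 m or angle between vial's own z axis and vertical above 0.5 rad) or (distance of jar from where it was at the start of the episode above 0.03 m or angle between jar's own z axis and vertical above 0.5 rad) or (distance of beaker from where it was at the start of the episode above 0.03 m or angle between beaker's own z axis and vertical above 0.5 rad)).
It fails at once if the unstamped carton is pushed to the rail (x of plain in the frame of rail above -0.02 m).
It also fails if it takes over 64 s, if anything falls off the work surface, if the arm or the gripper's body presses on something with over 40 N, if the wrist force passes 120 N, or if a joint passes its speed limit or range.

## Robot

A 6-joint arm with a two-finger parallel gripper is mounted at the origin on the work surface. World frame = base frame: x ahead of the robot, y to its left, z up, the work surface at z = 0. Lengths are in mm, angles in rad, forces in N, time in s.
With the tool pointing down it reaches from about 275 to 750 mm from the base axis. Payload 10.2 kg.
Tool frame: the origin (TCP) lies at the very end of the fingers, on their centre line; the grasp point (between the pads) lies 19 mm behind it; z points along the fingers, y is the direction in which the jaws open and shut (so a half turn about z gives the same grasp; the last joint's range is limited). The gripper opens to 88 mm and grips with 3 to 60 N. Pads are 18 mm wide; open, the fingers measure 123 mm over their backs; the gripper's body (75 mm by 187 mm) begins 45 mm behind the grasp point.
Start: joints at [-1.552, 0.313, 1.498, -0, 1.331, -0.223], TCP at [125.698, -509.736, 238.72] pointing down, gripper open.
Joint ranges: [-2.94, 2.94], [-0.97, 2.17], [0.19, 2.56], [-1.23, 4.37], [0.02, 3.11], [-2.88, 2.88]. Speed limits (rad/s): [2.39, 2.39, 3.01, 3.14, 3.14, 3.14].

## Interface

Orientations are given as a unit quaternion [x, y, z, w].
In Python, from rig import sensors, imaging, job gives the robot as it stands. The module is installed in compiled form; this text tells all that it offers.
- The arm moves only by the tool play_rows, never from a script. Its argument "commands" is one flat list of numbers, 5 for each row, row after row: the shift along the tool's x, y, z in m, then the turn about the tool's z in rad, then the finger opening in m, from 0 to 0.0881. In form: [tx, ty, tz, yaw, gripper, tx, ty, tz, yaw, gripper, ...]. A call has 1 to 10 rows; each row is the pose to reach, as a shift and turn from the pose commanded when the call began, along the tool's axes at that moment; what a row does not reach only later rows make up. A row lasts 1/8 s, in which the tool goes at most 62.5 mm and 10.7 degrees, less where a joint would pass 70% of its speed; a pose out of reach is approached as far as the arm can. A call with a gripper value outside its range is refused whole. The fingers move at their own pace and stop on an object; "grip_force" is the grip in N (left out, the last holds). Time passes only in rows, so rows that repeat a pose let the fingers close. It gives the time, the measured TCP pose, the force and the opening at its end, in the units of the state.
- sensors.sense(): the state, without advancing time (a new reading comes with each control period).
- imaging.read_camera(name): name is "scene" or "side" or "wrist"; returns the picture (400x640x3 uint8, red, green, blue); there is no depth.
- imaging.camera_model(name): a dict with "mtx" (3x3 intrinsics, pixels), "rvec" (rotation vector, rad) and "tvec" (3), from world to camera coordinates, as OpenCV has them. Camera axes: x right, y down, z forward; pixel columns grow to the right and rows downward; lengths in mm; the calibration is good to about 2 mm. The wrist camera is an equidistant fisheye: a pixel r from the principal point sees the ray r / f radians off the axis. A picture is of the moment at which its call begins: read the wrist's pose just before it. camera_model takes no time and is no camera call; for the wrist camera it gives the pose at the moment of the call.
- job.hand_in(): hands the job in, once; it reports no verdict.
Trained networks look in the newest picture that a camera, given by its name, has taken for a name from the list of things; names that differ only in an ending like _2 or _b are one class to them, and where a whole thing is asked for, a point or a joint stands for the part that bears it (a point fixed in the world has none). Each returns a list of dicts, best first, with "p" (0 to 1); they miss things now and then, are a little off and sometimes report something else, mostly with a low value. They report only what shows in the picture. A call takes as long as a camera call. They do not tell look-alikes from the thing itself.
- imaging.outline_of(camera, target): "pixels" (400x640 bool, what is visible of it) and "box" ([left, top, width, height] in pixels, round what is visible of it).
The state is a dict: "clock": time; "qpos": joint angles; "joint_velocities": joint speeds; "effort": joint torques, N m; "tool_pos": TCP position; "tcp_rot": TCP orientation; "contact_force": force on the tool from outside, world axes, zero at the start; "moment": the same for the moment, N m; "gripper_width": finger opening in mm.
Only numpy, scipy, OpenCV 4.12 (cv2) and the standard library are available. Lean on these libraries where they do the work, as an engineer would, in place of code of your own. Each camera call takes 0.05 s, during which the arm holds its last target.

## Working session

There is one attempt and no reset: what is moved stays moved. The work goes in short steps, Python scripts to look and compute and a tool call to move; the robot and the scene stay as the last step left them, time stands still between calls to the robot, and variables do not carry over. Pictures are saved under pics/ and viewed, and the job is handed in when it is done.

Besides the shell and the picture viewer there is one more tool, called after "Call:" as name(argument=value, ...) on one line, values as JSON. play_rows: Moves the arm, as the interface text tells. Its arguments: {"type":"object","properties":{"commands":{"type":"array"},"grip_force":{"type":"number"}},"required":["commands"]}

```bash
mkdir -p pics; cat > h.py <<'E'
import numpy as np, cv2
from rig import sensors, imaging, job
def cam(n):
    m=imaging.camera_model(n); K=np.array(m['mtx'],float); R=cv2.Rodrigues(np.array(m['rvec'],float))[0]; t=np.array(m['tvec'],float).ravel()
    return K,R,t
def proj(n,P):
    K,R,t=cam(n); c=(R@np.atleast_2d(P).T).T+t; p=(K@c.T).T; return p[:,:2]/p[:,2:]
def back(n,uv,z):
    K,R,t=cam(n); uv=np.atleast_2d(uv); d=np.c_[uv,np.ones(len(uv))]@np.linalg.inv(K).T@R; o=-R.T@t
    s=(z-o[2])/d[:,2]; return o+d*s[:,None]
def save(n,f):
    im=imaging.read_camera(n); cv2.imwrite('pics/'+f,im[...,::-1]); return im
E
python3 - <<'E'
from h import *
s=sensors.sense(); print(s)
for n in ['scene','side','wrist']:
    save(n,f'a_{n}.png'); K,R,t=cam(n); print(n,K.round(1).tolist(),(-R.T@t).round(0),R.round(2).tolist())
E
```

```text
{'clock': 0.0, 'qpos': array([-1.55239082e+00,  3.13443314e-01,  1.49842719e+00, -3.92393907e-05,
        1.33100192e+00, -2.23385135e-01]), 'joint_velocities': array([-0.00064555,  0.00146843, -0.00014472, -0.00166615,  0.00032133,
       -0.00043129]), 'effort': array([-5.15714873e-04, -4.02206218e+01, -2.52271485e+01,  6.94426289e-02,
        3.52569320e-02, -1.02750346e-04]), 'tool_pos': array([ 125.68852228, -509.47855247,  238.16821583]), 'tcp_rot': array([ 9.92700290e-01,  1.20605655e-01,  4.65114685e-05, -6.38475435e-04]), 'contact_force': array([-0.52052123, -0.4039623 ,  0.12648794]), 'moment': array([-0.00275959, -0.04756539,  0.05097114]), 'gripper_width': 88.21271463397659}
scene [[392.3, 0.0, 325.0], [0.0, 392.3, 199.9], [0.0, 0.0, 1.0]] [1213.  181.  859.] [[-0.25, 0.97, 0.0], [0.75, 0.2, -0.63], [-0.61, -0.16, -0.77]]
side [[386.4, 0.0, 317.4], [0.0, 386.4, 195.8], [0.0, 0.0, 1.0]] [242. 630. 554.] [[-0.89, -0.46, 0.0], [-0.26, 0.51, -0.82], [0.37, -0.73, -0.57]]
wrist [[309.7, 0.0, 321.4], [0.0, 309.7, 199.8], [0.0, 0.0, 1.0]] [ 197. -492.  385.] [[0.24, -0.97, -0.0], [-0.93, -0.23, 0.29], [-0.28, -0.07, -0.96]]
```

View pics/a_scene.png

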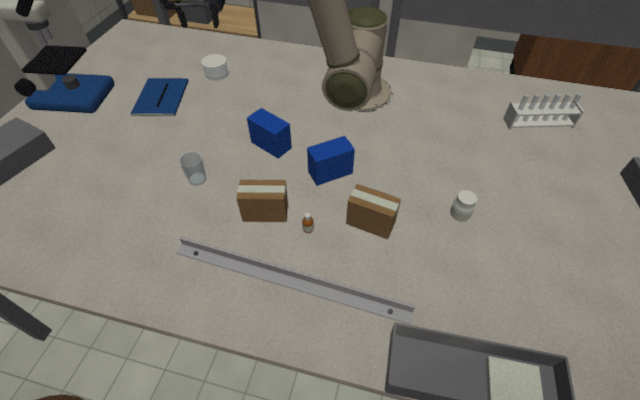

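View pics/a_side.png

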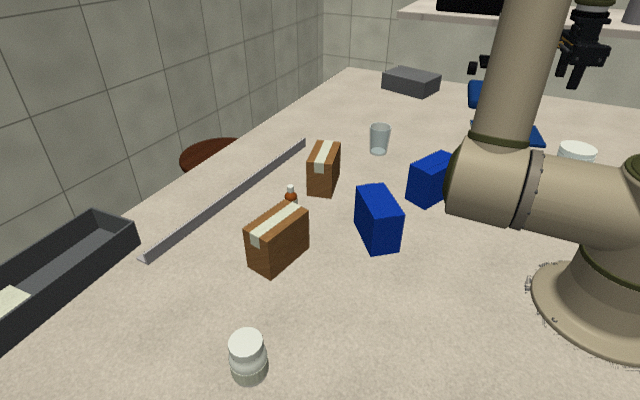

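View pics/a_wrist.png

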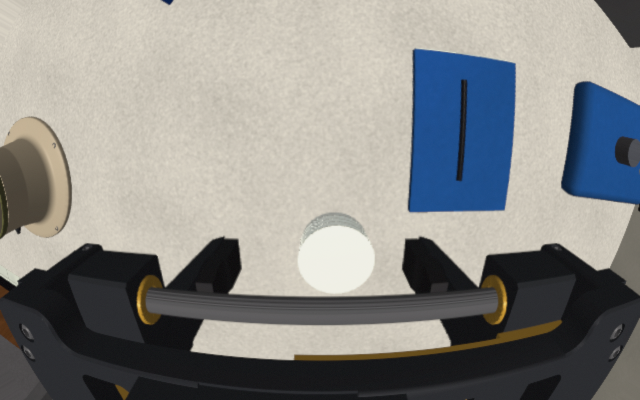

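```bash
python3 - <<'E'
from h import *
for n in ['scene','side']:
    for o in ['stamped','rail','vial','jar','beaker']:
        imaging.read_camera(n)
        for d in imaging.outline_of(n,o):
            ys,xs=np.nonzero(d['pixels'])
            r=cv2.minAreaRect(np.c_[xs,ys].astype(np.float32)); print(n,o,round(d['p'],2),d['box'],np.round(cv2.boxPoints(r)).tolist())
            np.save(f"pics/m_{n}_{o}_{int(d['box'][0])}.npy",d['pixels'])
E
```

```text
scene stamped 0.86 [234.5, 179.0, 52.5, 41.6] [[236.0, 221.0], [236.0, 180.0], [287.0, 180.0], [287.0, 221.0]]
scene stamped 0.65 [246.1, 106.5, 48.3, 48.5] [[237.0, 132.0], [256.0, 102.0], [300.0, 130.0], [280.0, 160.0]]
scene rail 0.74 [178.5, 236.2, 235.9, 89.6] [[174.0, 254.0], [180.0, 234.0], [416.0, 304.0], [410.0, 325.0]]
scene rail 0.55 [450.8, 191.1, 24.9, 28.6] [[446.0, 215.0], [461.0, 185.0], [480.0, 195.0], [466.0, 225.0]]
scene vial 0.52 [303.0, 213.4, 10.9, 20.8] [[302.0, 213.0], [312.0, 213.0], [312.0, 232.0], [302.0, 232.0]]
scene jar 0.91 [451.6, 192.5, 24.9, 26.8] [[447.0, 215.0], [461.0, 186.0], [480.0, 195.0], [465.0, 224.0]]
scene jar 0.44 [343.6, 186.3, 56.8, 52.7] [[339.0, 222.0], [354.0, 181.0], [404.0, 199.0], [389.0, 240.0]]
scene beaker 0.62 [178.8, 153.2, 30.4, 31.6] [[176.0, 157.0], [196.0, 147.0], [211.0, 178.0], [191.0, 188.0]]
side stamped 0.72 [405.3, 149.5, 47.1, 60.8] [[401.0, 204.0], [414.0, 144.0], [452.0, 152.0], [439.0, 212.0]]
side stamped 0.6 [306.5, 139.1, 36.4, 58.8] [[304.0, 197.0], [307.0, 139.0], [341.0, 140.0], [339.0, 199.0]]
side rail 0.91 [140.3, 135.7, 166.6, 128.1] [[138.0, 256.0], [302.0, 135.0], [310.0, 146.0], [145.0, 266.0]]
side vial 0.7 [286.8, 186.0, 11.0, 18.9] [[285.0, 186.0], [296.0, 186.0], [296.0, 201.0], [285.0, 201.0]]
side jar 0.81 [228.4, 326.7, 40.8, 62.2] [[227.0, 327.0], [266.0, 325.0], [269.0, 385.0], [230.0, 387.0]]
side beaker 0.64 [369.4, 124.6, 24.8, 30.4] [[370.0, 122.0], [391.0, 122.0], [391.0, 155.0], [370.0, 155.0]]
```

```bash
python3 - <<'E'
from h import *
a=cv2.imread('pics/a_scene.png'); b=cv2.imread('pics/a_side.png')
def z(im,x,y,w,h,f,n):
    cv2.imwrite('pics/'+n,cv2.resize(im[y:y+h,x:x+w],None,fx=f,fy=f,interpolation=cv2.INTER_CUBIC))
z(a,230,100,180,145,4,'z_scene.png')
z(b,230,130,190,150,4,'z_side.png')
E
```

```text
(no output)
```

View pics/z_scene.png

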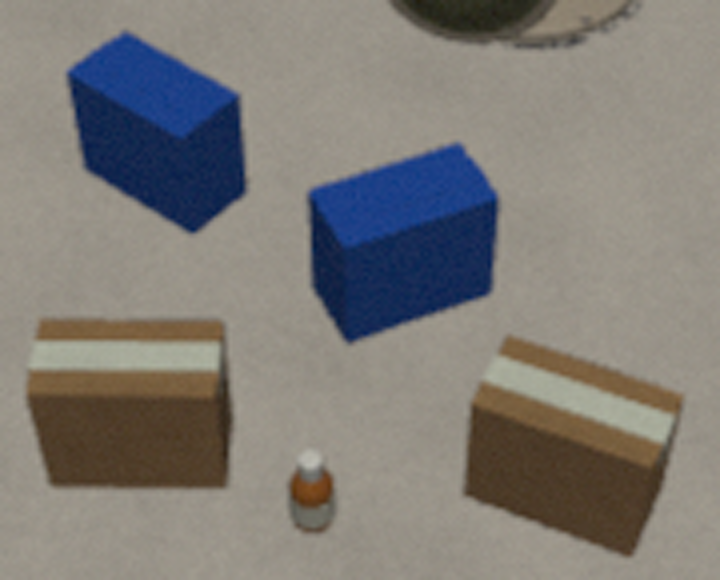

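View pics/z_side.png

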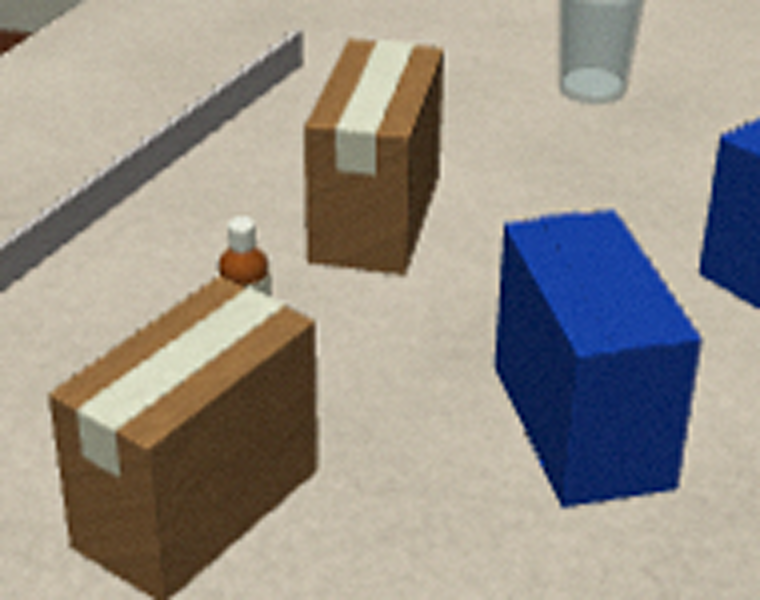

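```bash
cat > fit.py <<'E'
from h import *
from scipy.optimize import least_squares
def conv(L,off): return (np.array(L,float)+.5)/4-.5+np.array(off)
def box(p,sg,z):
    x,y,a=p; c,s=np.cos(a),np.sin(a); l=np.array([[32*i,60*j] for i,j in sg]); return np.c_[x+l[:,0]*c-l[:,1]*s,y+l[:,0]*s+l[:,1]*c,z]
def fit(obs,p0):
    # obs: list (cam, (si,sj), z, uv)
    cs={n:cam(n) for n in('scene','side')}
    def f(p):
        r=[]
        for n,sg,z,uv in obs:
            K,R,t=cs[n]; q=K@(R@box(p,[sg],np.array([z]))[0]+t); r.append(q[:2]/q[2]-uv)
        return np.ravel(r)
    s=least_squares(f,p0,x_scale=[10,10,.1],loss='soft_l1'); return s.x,np.abs(f(s.x)).max()
if __name__=='__main__':
    so,sd=(230,100),(230,130)
    T=100.
    A=[('scene',(-1,-1),T,(40,320)),('scene',(-1,1),T,(222,320)),('scene',(1,1),T,(218,396)),('scene',(1,-1),T,(30,394)),('scene',(1,-1),0,(52,486)),('scene',(1,1),0,(226,486)),
       ('side',(1,1),T,(306,130)),('side',(-1,1),T,(406,135)),('side',(-1,-1),T,(443,47)),('side',(1,-1),T,(350,40)),('side',(1,1),0,(308,262)),('side',(-1,1),0,(404,274)),('side',(-1,-1),0,(438,180))]
    B=[('scene',(-1,-1),T,(508,338)),('scene',(-1,1),T,(682,397)),('scene',(1,1),T,(655,465)),('scene',(1,-1),T,(472,405)),('scene',(1,-1),0,(466,494)),('scene',(1,1),0,(632,553)),
       ('side',(1,-1),T,(220,280)),('side',(-1,-1),T,(316,320)),('side',(-1,1),T,(155,450)),('side',(1,1),T,(52,397)),('side',(1,1),0,(70,547)),('side',(-1,1),0,(164,600)),('side',(-1,-1),0,(316,468))]
    for nm,O in(('A',A),('B',B)):
        O=[(n,s,z,conv([uv],so if n=='scene' else sd)[0]) for n,s,z,uv in O]
        for k in ('scene','side',None):
            p,e=fit([o for o in O if k is None or o[0]==k],[500,0,0]); print(nm,k,p.round(3),'maxerr px',round(e,2))
    for nm,t,b in(('blue1',[(125,32),(240,95),(185,138),(68,72)],[(85,168),(193,232),(245,190)]),('blue2',[(460,143),(497,193),(348,247),(310,190)],[(350,340),(491,293),(315,292)])):
        print(nm,'top',back('scene',conv(t,so),100).round(0)[:,:2].tolist(),'bot',back('scene',conv(b,so),0).round(0)[:,:2].tolist())
    print('rail side bot',back('side',[(148,263.5),(305,147)],0).round(0).tolist())
    # from masks: vial/jar/beaker
    for n in('scene','side'):
        for o,uv in dict(scene=dict(vial=(307.5,231),jar=(462,218),beaker=(197,182)),side=dict(vial=(291,203),jar=(249,383),beaker=(378,154)))[n].items(): print(n,o,back(n,[uv],0).round(0).tolist())
E
python3 fit.py
python3 - <<'E'
import cv2
a=cv2.imread('pics/a_scene.png'); b=cv2.imread('pics/a_side.png')
cv2.imwrite('pics/z_rail.png',cv2.vconcat([cv2.resize(a[230:330,165:425],None,fx=3,fy=3,interpolation=cv2.INTER_CUBIC)]))
cv2.imwrite('pics/z_rail2.png',cv2.resize(b[130:275,130:320],None,fx=4,fy=4,interpolation=cv2.INTER_CUBIC))
E
```

```text
A scene [ 6.17695e+02 -1.38903e+02  2.58000e-01] maxerr px 1.01
A side [ 6.17108e+02 -1.39183e+02  2.51000e-01] maxerr px 1.22
A None [ 6.17316e+02 -1.39071e+02  2.54000e-01] maxerr px 1.19
B scene [ 5.77946e+02  1.46395e+02 -1.62000e-01] maxerr px 1.28
B side [ 5.76364e+02  1.46890e+02 -1.61000e-01] maxerr px 1.67
B None [ 5.76871e+02  1.46459e+02 -1.61000e-01] maxerr px 1.71
blue1 top [[307.0, -257.0], [355.0, -148.0], [411.0, -172.0], [363.0, -281.0]] bot [[360.0, -284.0], [407.0, -176.0], [352.0, -152.0]]
blue2 top [[365.0, 22.0], [409.0, 58.0], [487.0, -28.0], [440.0, -69.0]] bot [[483.0, -29.0], [411.0, 60.0], [444.0, -67.0]]
rail side bot [[801.0, 284.0, 0.0], [762.0, -304.0, 0.0]]
scene vial [[648.0, -10.0, 0.0]]
scene jar [[499.0, 385.0, 0.0]]
scene beaker [[564.0, -372.0, 0.0]]
side vial [[651.0, -28.0, 0.0]]
side jar [[475.0, 396.0, 0.0]]
side beaker [[546.0, -364.0, 0.0]]
```

View pics/z_rail.png

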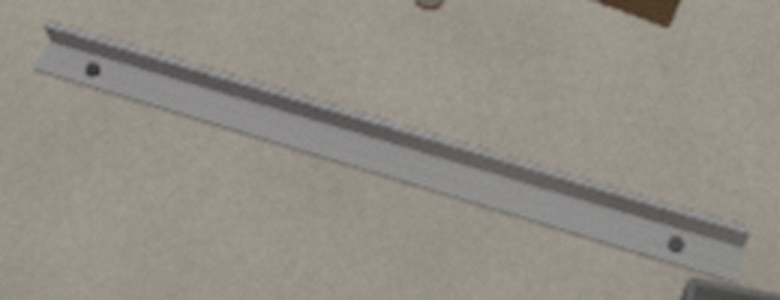

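View pics/z_rail2.png

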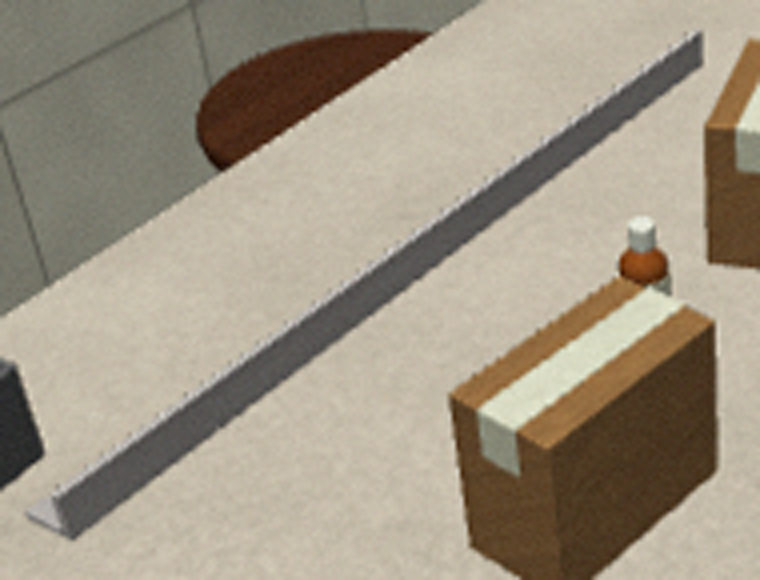

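```bash
cat >> h.py <<'E'
def pose():
    s=sensors.sense(); q=s['tcp_rot']; h=2*np.arctan2(q[1],q[0]); h=(h+np.pi)%(2*np.pi)-np.pi
    return np.array(s['tool_pos']),h,s
def delta(x,y,z,head):
    p,h,s=pose(); d=np.array([x,y,z])-p; c,sn=np.cos(h),np.sin(h)
    print('clock',round(s['clock'],2),'tcp',p.round(1),'head',round(h,3),'F',s['contact_force'].round(1))
    print('delta tool m', np.round([(d[0]*c+d[1]*sn)/1e3,(d[0]*sn-d[1]*c)/1e3,-d[2]/1e3],4),'yaw',round(h-head,4))
def loc(p,lx,ly): 
    c,s=np.cos(p[2]),np.sin(p[2]); return p[0]+lx*c-ly*s,p[1]+lx*s+ly*c
A=(617.3,-139.1,.254); B=(576.9,146.5,-.161)
E
python3 - <<'E'
from h import *
delta(*loc(A,62,0),220,.254)
from scipy.optimize import least_squares
# rail fit: x,y,yaw of origin
ob=[('side',-300,0,(147.4,264.2)),('side',300,0,(305.4,145.7)),('side',300,30,(305.4,138)),('side',-300,30,(144,252)),('scene',300,30,(181,238.3)),('scene',-300,30,(414.3,307.5))]
def f(p):
    r=[]
    for n,y,z,uv in ob:
        y=-y; r+=list(proj(n,[[p[0]-y*np.sin(p[2]),p[1]+y*np.cos(p[2]),z]])[0]-uv)
    return np.array(r)
s=least_squares(f,[780,0,-.06],x_scale=[10,10,.1]);print(s.x,s.fun.round(1))
E
```

```text
clock 1.15 tcp [ 125.7 -509.7  238.7] head 0.242 F [-0.9 -0.3  0.6]
delta tool m [ 0.6281 -0.2429  0.0187] yaw -0.0122
[ 7.84667882e+02 -1.35485612e+01 -6.04108199e-02] [-0.6 -0.4 -0.2 -0.2 -0.4 -1.3 -1.   0.7 -1.8 -2.1  0.7 -1.1]
```

Call:
play_rows(commands=[0.056, -0.0215, 0, 0, 0.088, 0.112, -0.043, 0, 0, 0.088, 0.168, -0.065, 0, 0, 0.088, 0.224, -0.0865, 0, 0, 0.088, 0.28, -0.108, 0, 0, 0.088, 0.336, -0.13, 0, 0, 0.088, 0.392, -0.1515, 0, 0, 0.088, 0.448, -0.173, 0, 0, 0.088, 0.504, -0.195, 0, 0, 0.088, 0.54, -0.209, 0, 0, 0.088])

```text
clock: 2.4
tool_pos: [601.6, -175.5, 238.4]
tcp_rot: [0.993, 0.121, -0.0, -0.0]
contact_force: [0.2, -0.8, -0.1]
gripper_width: 88.2
```

```bash
python3 - <<'E'
from h import *
delta(*loc(A,62,0),220,.254)
E
```

```text
clock 2.4 tcp [ 601.6 -175.5  238.4] head 0.244 F [ 0.2 -0.8 -0.1]
delta tool m [ 0.086  -0.0322  0.0184] yaw -0.0105
```

Call:
play_rows(commands=[0.042, -0.016, 0, -0.01, 0.088, 0.085, -0.032, 0, -0.01, 0.088, 0.085, -0.032, 0.05, -0.01, 0.088, 0.085, -0.032, 0.1, -0.01, 0.088, 0.085, -0.032, 0.148, -0.01, 0.088, 0.085, -0.032, 0.148, -0.01, 0.088])

```text
clock: 3.15
tool_pos: [673.1, -125.5, 87.2]
tcp_rot: [0.992, 0.126, -0.003, -0.002]
contact_force: [0.6, -0.3, 0.1]
gripper_width: 87.9
```

```bash
python3 - <<'E'
from h import *
delta(*loc(A,62,0),90,.254)
save('side','b1.png');save('scene','b1s.png')
E
```

```text
clock 3.15 tcp [ 673.1 -125.5   87.2] head 0.252 F [ 0.6 -0.3  0.1]
delta tool m [ 0.0046 -0.0009 -0.0028] yaw -0.0022
```

View pics/b1.png

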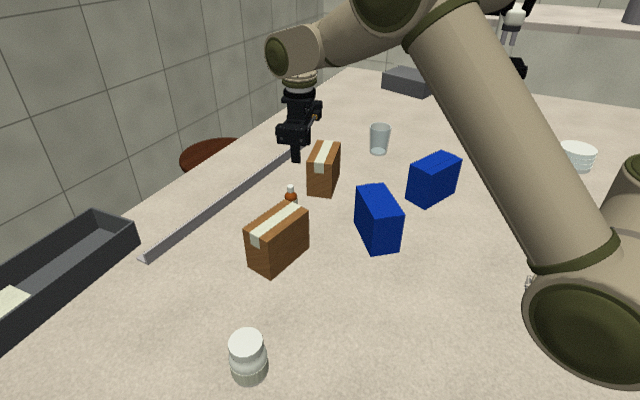

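View pics/b1s.png

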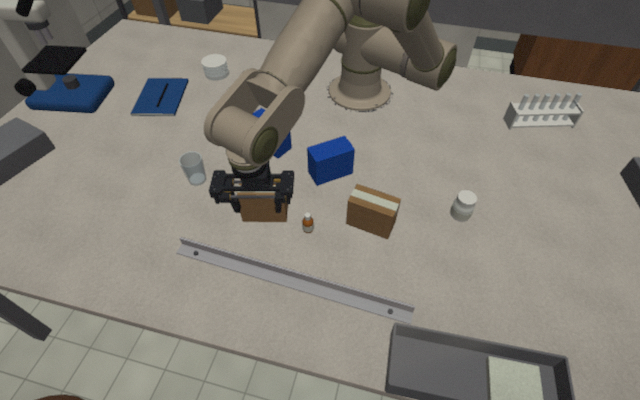

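Call:
play_rows(commands=[-0.008, 0, 0, 0, 0.088, -0.015, 0, 0, 0, 0.088, -0.022, 0, 0, 0, 0.088, -0.029, 0, 0, 0, 0.088, -0.036, 0, 0, 0, 0.088, -0.036, 0, 0, 0, 0.088])

```text
clock: 4.0
tool_pos: [639.4, -135.3, 90.7]
tcp_rot: [0.992, 0.125, -0.0, -0.0]
contact_force: [1.1, -0.5, 0.5]
gripper_width: 87.6
```

```bash
python3 - <<'E'
from h import *
delta(*loc(A,62,0),90,.254)
save('side','b2.png')
E
```

```text
clock 4.0 tcp [ 639.4 -135.3   90.7] head 0.252 F [ 1.1 -0.5  0.5]
delta tool m [ 0.0396 -0.0019  0.0007] yaw -0.0025
```

View pics/b2.png

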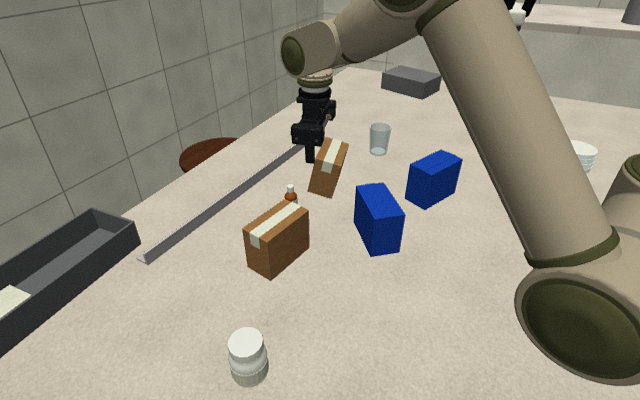

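Tipping works (carton A leaning at about (328,167)); continue the push.

Call:
play_rows(commands=[-0.006, 0, 0, 0, 0.088, -0.012, 0, 0, 0, 0.088, -0.018, 0, 0, 0, 0.088, -0.024, 0, 0, 0, 0.088, -0.03, 0, 0, 0, 0.088, -0.036, 0, 0, 0, 0.088, -0.036, 0, 0, 0, 0.088, -0.036, 0, 0, 0, 0.088])

```text
clock: 5.05
tool_pos: [605.2, -144.0, 90.7]
tcp_rot: [0.992, 0.126, 0.0, 0.0]
contact_force: [-0.1, 0.6, -0.2]
gripper_width: 87.4
```

```bash
python3 - <<'E'
from h import *
delta(*loc(A,62,0),90,.254)
save('side','b3.png');save('scene','b3s.png')
E
```

```text
clock 5.05 tcp [ 605.2 -144.    90.7] head 0.252 F [-0.1  0.6 -0.2]
delta tool m [ 0.075  -0.0019  0.0007] yaw -0.0022
```

View pics/b3.png

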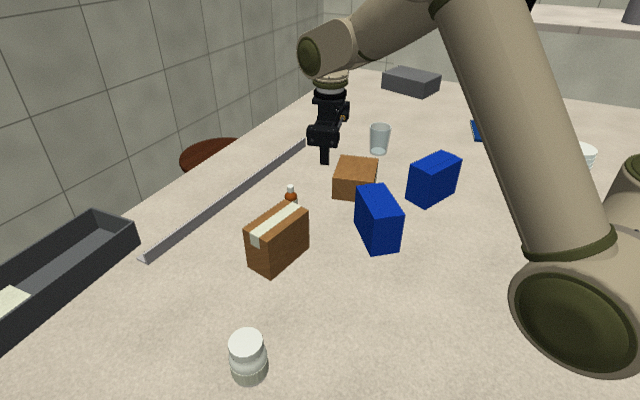

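View pics/b3s.png

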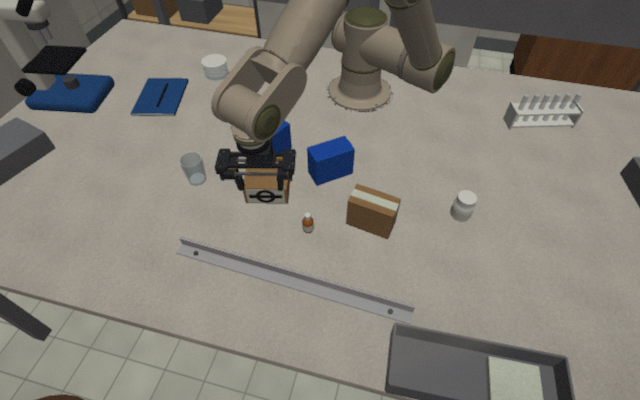

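Carton A lies down and shows the stamp (ring at about (265,196) in the scene image), so A is the stamped one. Next: tip B.

```bash
python3 - <<'E'
from h import *
print(loc(B,62,0)); delta(*loc(B,62,0),200,-.161); delta(*loc(B,62,0),90,-.161)
E
```

```text
(np.float64(638.0981832380818), np.float64(136.5610680474128))
clock 5.15 tcp [ 605.2 -144.    90.7] head 0.252 F [-0.6  1.1 -0.9]
delta tool m [ 0.1018 -0.2635 -0.1093] yaw 0.413
clock 5.15 tcp [ 605.2 -144.    90.7] head 0.252 F [-0.6  1.1 -0.9]
delta tool m [ 0.1018 -0.2635  0.0007] yaw 0.413
```

Call:
play_rows(commands=[0, 0, -0.055, 0, 0.088, 0, 0, -0.11, 0, 0.088, 0.017, -0.044, -0.11, 0.07, 0.088, 0.034, -0.088, -0.11, 0.14, 0.088, 0.051, -0.132, -0.11, 0.21, 0.088, 0.068, -0.176, -0.11, 0.28, 0.088, 0.085, -0.22, -0.11, 0.35, 0.088, 0.102, -0.2635, -0.11, 0.413, 0.088, 0.102, -0.2635, -0.11, 0.413, 0.088])

```text
clock: 6.28
tool_pos: [638.0, 139.6, 200.4]
tcp_rot: [0.997, -0.079, -0.0, -0.0]
contact_force: [-0.3, 0.6, -0.2]
gripper_width: 87.8
```

```bash
python3 - <<'E'
from h import *
delta(*loc(B,62,0),90,-.161)
E
```

```text
clock 6.28 tcp [638.  139.6 200.4] head -0.157 F [-0.3  0.6 -0.2]
delta tool m [0.0006 0.0029 0.1104] yaw 0.0036
```

Call:
play_rows(commands=[0, 0, 0.055, 0, 0.088, 0, 0, 0.11, 0, 0.088, 0, 0, 0.11, 0, 0.088, 0, 0, 0.11, 0, 0.088])

```text
clock: 6.78
tool_pos: [639.5, 136.1, 93.3]
tcp_rot: [0.997, -0.081, 0.002, -0.0]
contact_force: [1.3, -1.1, 0.7]
gripper_width: 88.1
```

```bash
python3 - <<'E'
from h import *
delta(*loc(B,62,0),90,-.161)
save('side','c1.png')
E
```

```text
clock 6.78 tcp [639.5 136.1  93.3] head -0.162 F [ 1.3 -1.1  0.7]
delta tool m [-0.0014 -0.0003  0.0033] yaw -0.0005
```

View pics/c1.png

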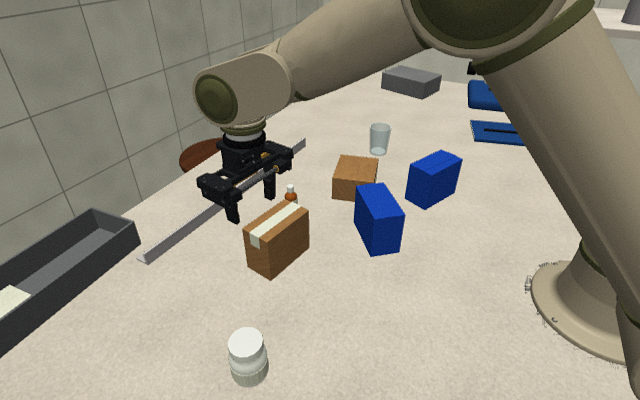

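Gripper is beyond carton B, between it and the rail, fingers clear of the bottle at (291,192). Push.

Call:
play_rows(commands=[-0.01, 0, 0, 0, 0.088, -0.018, 0, 0, 0, 0.088, -0.025, 0, 0, 0, 0.088, -0.032, 0, 0, 0, 0.088, -0.039, 0, 0, 0, 0.088, -0.046, 0, 0, 0, 0.088, -0.053, 0, 0, 0, 0.088, -0.06, 0, 0, 0, 0.088, -0.067, 0, 0, 0, 0.088, -0.074, 0, 0, 0, 0.088])

```text
clock: 8.07
tool_pos: [564.5, 148.5, 90.5]
tcp_rot: [0.997, -0.08, -0.0, 0.0]
contact_force: [-0.7, -0.2, 0.1]
gripper_width: 87.8
```

Call:
play_rows(commands=[-0.003, 0, 0, 0, 0.088, -0.003, 0, 0, 0, 0.088, -0.003, 0, 0, 0, 0.088, 0, 0, -0.06, 0, 0.088, 0, 0, -0.1, 0, 0.088, 0, 0, -0.1, 0, 0.088])

```text
clock: 8.82
tool_pos: [566.5, 148.5, 193.8]
tcp_rot: [0.997, -0.081, 0.003, -0.0]
contact_force: [-0.1, 0.0, 0.4]
gripper_width: 88.1
```

```bash
python3 - <<'E'
from h import *
delta(*loc(A,-180,0),200,.254)
save('side','c2.png');save('scene','c2s.png')
E
```

```text
clock 8.82 tcp [566.5 148.5 193.8] head -0.161 F [-0.1  0.   0.4]
delta tool m [-0.0684  0.3483 -0.0062] yaw -0.4152
```

View pics/c2.png

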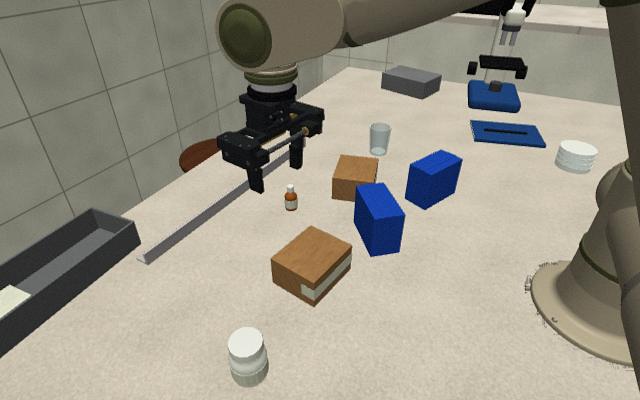

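View pics/c2s.png

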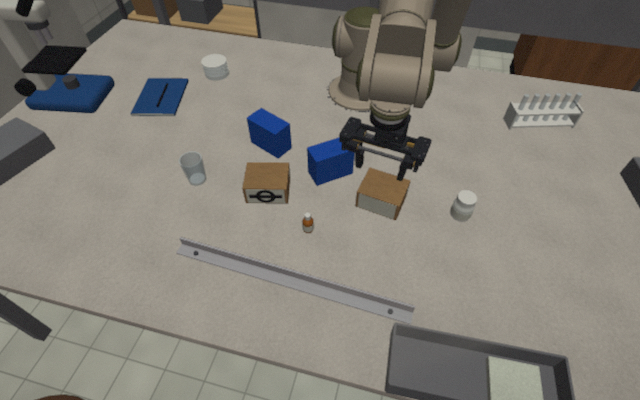

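```bash
python3 - <<'E'
import cv2
a=cv2.imread('pics/c2s.png'); b=cv2.imread('pics/c2.png')
f=lambda im:cv2.resize(im,None,fx=6,fy=6,interpolation=cv2.INTER_CUBIC)
cv2.imwrite('pics/zA.png',f(a[155:210,235:300])); cv2.imwrite('pics/zA2.png',f(b[145:210,320:395]))
E
```

```text
(no output)
```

View pics/zA.png

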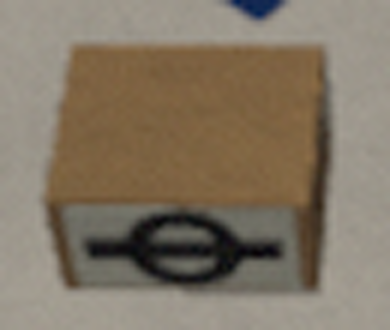

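View pics/zA2.png

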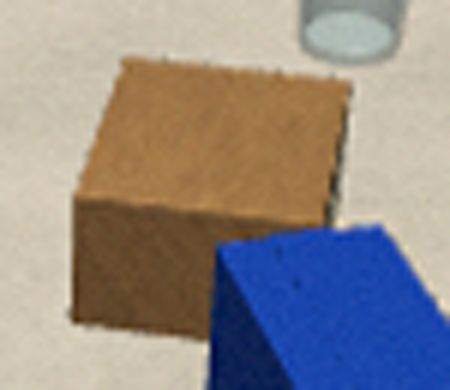

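```bash
cat > fitL.py <<'E'
from h import *
from scipy.optimize import least_squares
# lying carton: p=(x,y,yaw) of underside centre on the bench; body extends -100 along yaw dir
def corner(p,u,j,z):
    l=0 if u else -100; c,s=np.cos(p[2]),np.sin(p[2]); return [p[0]+l*c-60*j*s,p[1]+l*s+60*j*c,z]
def fitL(ob,p0):
    f=lambda p:np.ravel([proj(n,[corner(p,u,j,z)])[0]-uv for n,u,j,z,uv in ob])
    s=least_squares(f,p0,x_scale=[10,10,.1],loss='soft_l1'); return s.x,np.abs(f(s.x)).max()
def cv(uv,off,k): return (np.array(uv,float)+.5)/k-.5+np.array(off)
E
python3 - <<'E'
from fitL import *
S=[(0,-1,64,(74,45)),(0,1,64,(325,45)),(1,-1,64,(48,203)),(1,1,64,(310,207)),(1,-1,0,(68,285)),(1,1,0,(318,290))]
D=[(1,1,64,(75,196)),(1,-1,64,(125,58)),(0,-1,64,(350,83)),(0,1,64,(325,222)),(1,1,0,(72,320))]
ob=[('scene',u,j,z,cv(p,(235,155),6)) for u,j,z,p in S]; o2=[('side',u,j,z,cv(p,(320,145),6)) for u,j,z,p in D]
for o in (ob,o2,ob+o2): print(fitL(o,[590,-147,.25]))
E
```

```text
(array([ 5.86957884e+02, -1.47007446e+02,  2.47393333e-01]), np.float64(1.0132363201686587))
(array([ 5.85177194e+02, -1.47016154e+02,  2.57035585e-01]), np.float64(0.9463816477632179))
(array([ 5.85708919e+02, -1.47222689e+02,  2.53231147e-01]), np.float64(0.9876883392103082))
```

```bash
python3 - <<'E'
from h import *
L=(586,-147,.253)
print(loc(L,-126,0)); delta(*loc(L,-126,0),200,.253)
E
```

```text
(np.float64(464.01110279371005), np.float64(-178.53900693416372))
clock 8.93 tcp [565.  148.4 190. ] head -0.161 F [ 0.7  0.6 -0.8]
delta tool m [-0.0471  0.3389 -0.01  ] yaw -0.4143
```

Call:
play_rows(commands=[-0.006, 0.042, -0.01, -0.052, 0.088, -0.012, 0.084, -0.01, -0.104, 0.088, -0.018, 0.127, -0.01, -0.156, 0.088, -0.024, 0.169, -0.01, -0.208, 0.088, -0.03, 0.211, -0.01, -0.26, 0.088, -0.036, 0.254, -0.01, -0.312, 0.088, -0.042, 0.297, -0.01, -0.364, 0.088, -0.047, 0.339, -0.01, -0.414, 0.088, -0.047, 0.339, -0.01, -0.414, 0.088, -0.047, 0.339, -0.01, -0.414, 0.088])

```text
clock: 10.18
tool_pos: [464.2, -177.9, 199.8]
tcp_rot: [0.992, 0.126, -0.001, -0.001]
contact_force: [0.2, 0.3, 0.3]
gripper_width: 87.4
```

```bash
python3 - <<'E'
from h import *
L=(586,-147,.253)
delta(*loc(L,-126,0),46,.253); save('wrist','d0.png')
E
```

```text
clock 10.18 tcp [ 464.2 -177.9  199.8] head 0.252 F [0.2 0.3 0.3]
delta tool m [-0.0003  0.0006  0.1538] yaw -0.0008
```

View pics/d0.png

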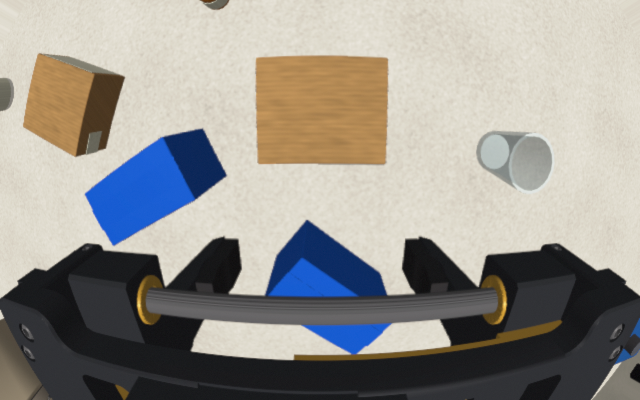

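Call:
play_rows(commands=[0, 0, 0.05, 0, 0.088, 0, 0, 0.1, 0, 0.088, 0, 0, 0.13, 0, 0.088, 0, 0, 0.153, 0, 0.088, 0, 0, 0.153, 0, 0.088, 0.008, 0, 0.153, 0, 0.088, 0.014, 0, 0.153, 0, 0.088, 0.02, 0, 0.153, 0, 0.088, 0.02, 0, 0.153, 0, 0.088])

```text
clock: 11.35
tool_pos: [484.4, -173.5, 48.0]
tcp_rot: [0.992, 0.126, 0.0, 0.0]
contact_force: [-0.4, -1.3, -0.4]
gripper_width: 88.2
```

```bash
python3 - <<'E'
from h import *
L=(586,-147,.253)
delta(*loc(L,-109,0),46,.253); save('side','d1.png');save('wrist','d1w.png')
E
```

```text
clock 11.35 tcp [ 484.4 -173.5   48. ] head 0.253 F [-0.4 -1.3 -0.4]
delta tool m [-0.004  -0.0002  0.002 ] yaw 0.0001
```

View pics/d1.png

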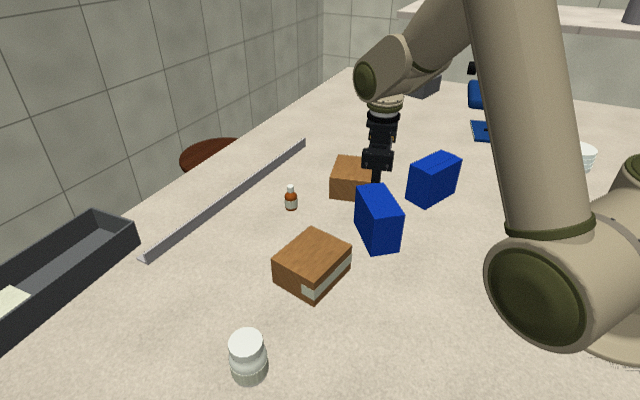

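View pics/d1w.png

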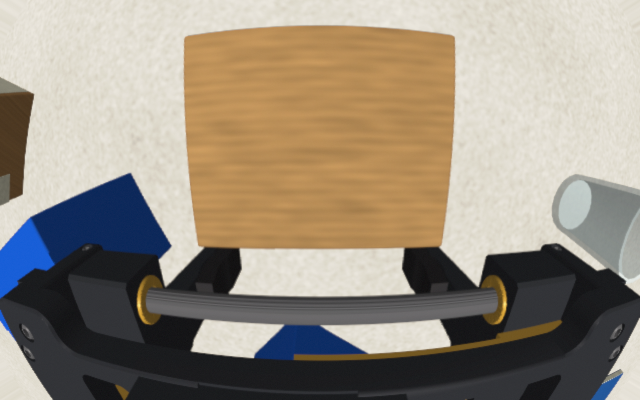

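```bash
cat > arc.py <<'E'
from h import *
def arc(h0,h1,S,n):
    # tool-frame rows
    x=y=0; out=[]; m=200
    for k in range(n*m):
        h=h0+(h1-h0)*(k+.5)/(n*m); ds=S/(n*m); x+=ds*np.cos(h-h0); y+=ds*np.sin(h-h0)
        if (k+1)%m==0: out.append((round(x/1e3,4),round(-y/1e3,4),round((h0-h1)*(k+1)/(n*m),3)))
    return out
E
python3 -c "
from arc import *
for r in arc(.253,.253-.3*75/150,75,8): print(r)"
```

```text
(np.float64(0.0094), np.float64(0.0001), 0.019)
(np.float64(0.0187), np.float64(0.0004), 0.037)
(np.float64(0.0281), np.float64(0.0008), 0.056)
(np.float64(0.0375), np.float64(0.0014), 0.075)
(np.float64(0.0468), np.float64(0.0022), 0.094)
(np.float64(0.0561), np.float64(0.0032), 0.113)
(np.float64(0.0654), np.float64(0.0043), 0.131)
(np.float64(0.0747), np.float64(0.0056), 0.15)
```

Call:
play_rows(commands=[0.0094, 0.0001, 0, 0.019, 0.088, 0.0187, 0.0004, 0, 0.037, 0.088, 0.0281, 0.0008, 0, 0.056, 0.088, 0.0375, 0.0014, 0, 0.075, 0.088, 0.0468, 0.0022, 0, 0.094, 0.088, 0.0561, 0.0032, 0, 0.113, 0.088, 0.0654, 0.0043, 0, 0.131, 0.088, 0.0747, 0.0056, 0, 0.15, 0.088, 0.0747, 0.0056, 0, 0.15, 0.088])

```text
clock: 12.58
tool_pos: [558.3, -160.4, 47.8]
tcp_rot: [0.999, 0.051, 0.001, 0.0]
contact_force: [0.3, -0.4, 0.2]
gripper_width: 88.0
```

```bash
python3 - <<'E'
from h import *
delta(0,0,0,0); save('side','e1.png');save('wrist','e1w.png')
E
```

```text
clock 12.57 tcp [ 558.3 -160.4   47.8] head 0.103 F [ 0.3 -0.4  0.2]
delta tool m [-0.5389 -0.2168  0.0478] yaw 0.1028
```

View pics/e1w.png

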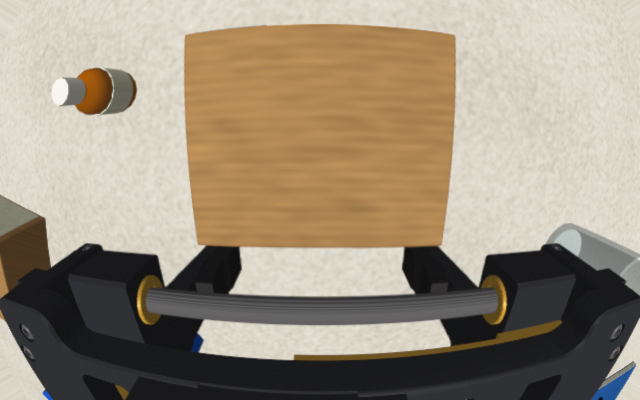

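```bash
python3 -c "
from arc import *
for r in arc(.103,-.06,80,9): print(r)"
```

```text
(np.float64(0.0089), np.float64(0.0001), 0.018)
(np.float64(0.0178), np.float64(0.0003), 0.036)
(np.float64(0.0267), np.float64(0.0007), 0.054)
(np.float64(0.0355), np.float64(0.0013), 0.072)
(np.float64(0.0444), np.float64(0.002), 0.091)
(np.float64(0.0532), np.float64(0.0029), 0.109)
(np.float64(0.0621), np.float64(0.0039), 0.127)
(np.float64(0.0709), np.float64(0.0051), 0.145)
(np.float64(0.0796), np.float64(0.0065), 0.163)
```

Call:
play_rows(commands=[0.0089, 0.0001, 0, 0.018, 0.088, 0.0178, 0.0003, 0, 0.036, 0.088, 0.0267, 0.0007, 0, 0.054, 0.088, 0.0355, 0.0013, 0, 0.072, 0.088, 0.0444, 0.002, 0, 0.091, 0.088, 0.0532, 0.0029, 0, 0.109, 0.088, 0.0621, 0.0039, 0, 0.127, 0.088, 0.0709, 0.0051, 0, 0.145, 0.088, 0.0796, 0.0065, 0, 0.163, 0.088, 0.0796, 0.0065, 0, 0.163, 0.088])

```text
clock: 13.92
tool_pos: [638.1, -158.8, 47.7]
tcp_rot: [1.0, -0.03, 0.001, 0.0]
contact_force: [-0.3, -0.3, -0.0]
gripper_width: 87.9
```

```bash
python3 - <<'E'
from h import *
delta(0,0,0,0); save('side','e2.png');save('wrist','e2w.png');save('scene','e2s.png')
E
```

```text
clock 13.93 tcp [ 638.1 -158.8   47.7] head -0.06 F [-0.3 -0.3 -0. ]
delta tool m [-0.6465 -0.12    0.0477] yaw -0.0604
```

View pics/e2w.png

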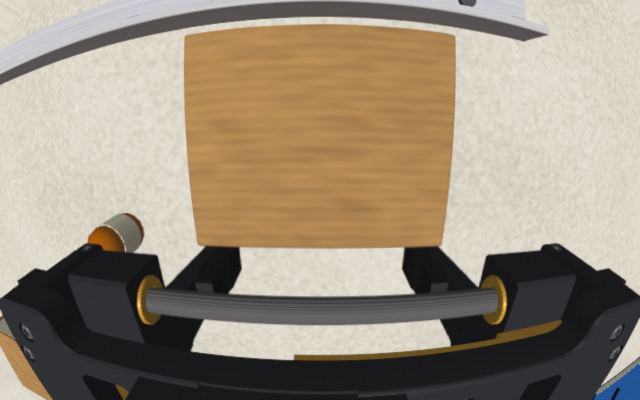

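View pics/e2.png

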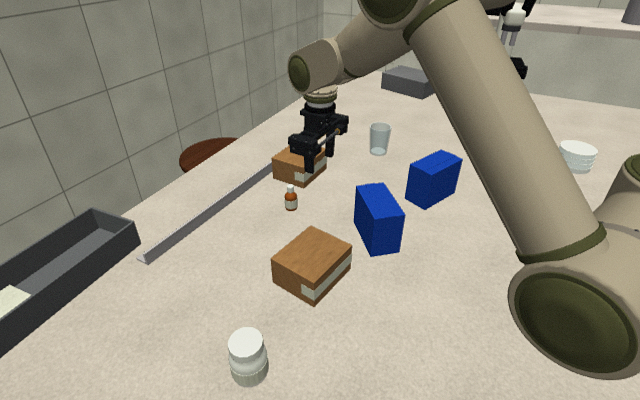

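View pics/e2s.png

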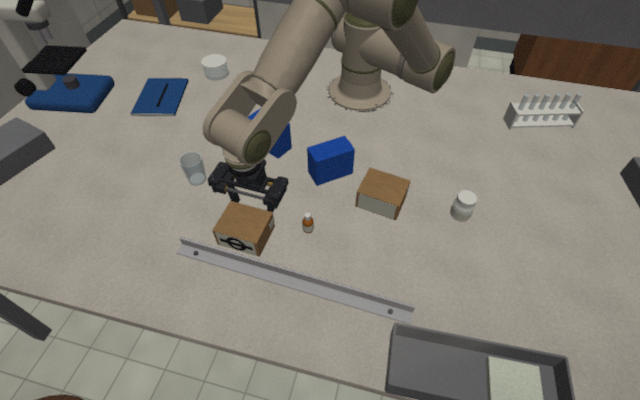

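```bash
python3 - <<'E'
import cv2
a=cv2.imread('pics/e2w.png')
f=lambda im:cv2.resize(im,None,fx=4,fy=4,interpolation=cv2.INTER_CUBIC)
cv2.imwrite('pics/zw1.png',f(a[0:100,0:200])); cv2.imwrite('pics/zw2.png',f(a[0:60,370:560]))
E
```

```text
(no output)
```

View pics/zw1.png

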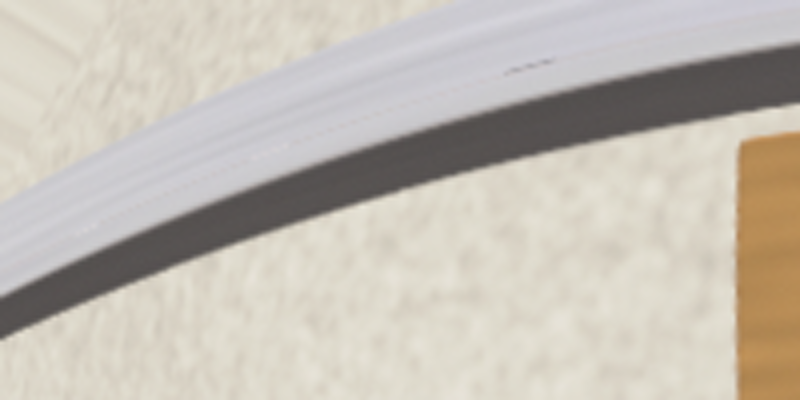

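View pics/zw2.png

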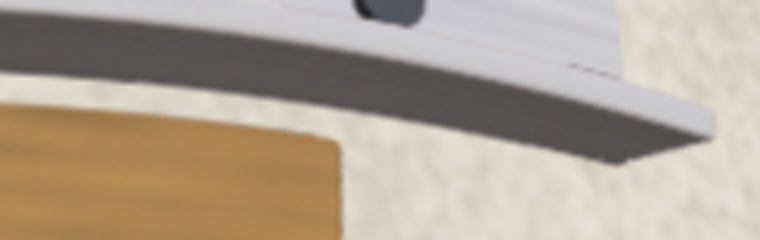

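```bash
cat >> h.py <<'E'
def wback(uv,z):
    K,R,t=cam('wrist'); uv=np.atleast_2d(uv).astype(float); a=(uv-K[:2,2])/K[0,0]; r=np.hypot(*a.T)
    d=np.c_[a*(np.sin(r)/r)[:,None],np.cos(r)]@R; o=-R.T@t; s=(z-o[2])/d[:,2]; return o+d*s[:,None]
E
python3 - <<'E'
from h import *
z1=(np.array([(0,338),(200,253),(400,190),(600,139),(800,104)])+.5)/4-.5
z2=(np.array([(0,73),(200,88),(400,118),(618,164)])+.5)/4-.5+[370,0]
P=wback(np.r_[z1,z2],0); print(P.round(1)[:,:2].tolist())
m=np.polyfit(P[:,1],P[:,0],1); print('rail x=m y+c',m,'res',(P[:,0]-np.polyval(m,P[:,1])).round(1))
C=np.r_[(np.array([(745,142)])+.5)/4-.5,(np.array([(0,103),(150,112),(335,140)])+.5)/4-.5+[370,0]]
Q=wback(C,64); print('carton edge',Q.round(1)[:,:2].tolist()); k=np.polyfit(Q[:,1],Q[:,0],1); print(k)
print('gap',(np.polyval(m,Q[:,1])-Q[:,0]).round(1))
E
```

```text
[[789.9, 148.0], [784.9, 58.6], [780.8, -2.5], [778.2, -49.2], [775.6, -87.8], [769.2, -196.8], [767.7, -229.4], [765.5, -265.4], [763.1, -311.9]]
rail x=m y+c [5.87576321e-02 7.81102927e+02] res [ 0.1  0.4 -0.2 -0.1 -0.3 -0.3  0.1  0.   0.4]
carton edge [[751.2, -105.9], [746.6, -185.5], [745.9, -201.7], [744.1, -223.2]]
[5.88802243e-02 7.57493216e+02]
gap [23.7 23.6 23.3 23.9]
```

Call:
play_rows(commands=[0.004, 0, 0, -0.001, 0.088, 0.008, 0, 0, -0.001, 0.088, 0.012, 0, 0, -0.001, 0.088, 0.015, 0, 0, -0.001, 0.088, 0.018, 0, 0, -0.001, 0.088, 0.018, 0, 0, -0.001, 0.088])

```text
clock: 14.82
tool_pos: [655.7, -159.8, 47.7]
tcp_rot: [1.0, -0.03, 0.001, 0.0]
contact_force: [0.2, -0.1, -0.5]
gripper_width: 88.2
```

Call:
play_rows(commands=[0.001, 0, 0, 0, 0.088, 0.002, 0, 0, 0, 0.088, 0.002, 0, 0, 0, 0.088])

```text
clock: 15.2
tool_pos: [657.3, -159.9, 47.7]
tcp_rot: [1.0, -0.03, 0.0, 0.0]
contact_force: [-2.2, 0.7, 1.2]
gripper_width: 87.7
```

Call:
play_rows(commands=[0.001, 0, 0, 0, 0.088, 0.0015, 0, 0, 0, 0.088, 0.0015, 0, 0, 0, 0.088])

```text
clock: 15.58
tool_pos: [658.8, -159.9, 47.7]
tcp_rot: [1.0, -0.03, 0.0, 0.0]
contact_force: [-1.8, -0.1, 1.0]
gripper_width: 88.3
```

```bash
python3 - <<'E'
from h import *
delta(0,0,0,0); save('side','g1.png');im=save('wrist','g1w.png')
f=lambda im:cv2.resize(im,None,fx=4,fy=4,interpolation=cv2.INTER_CUBIC)[...,::-1]
cv2.imwrite('pics/zg1.png',cv2.vconcat([f(im[0:60,100:290]),f(im[0:60,360:550])]))
E
```

```text
clock 15.57 tcp [ 658.8 -159.9   47.7] head -0.059 F [-1.8 -0.1  1. ]
delta tool m [-0.6671 -0.1207  0.0477] yaw -0.0592
```

View pics/zg1.png

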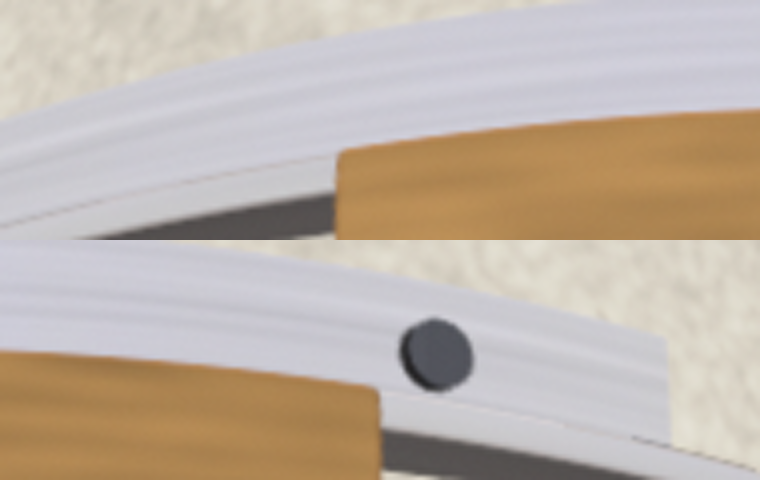

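Call:
play_rows(commands=[0.0007, 0, 0, 0, 0.088, 0.0014, 0, 0, 0, 0.088, 0.0014, 0, 0, 0, 0.088])

```text
clock: 16.05
tool_pos: [660.3, -160.0, 47.7]
tcp_rot: [1.0, -0.03, 0.0, 0.0]
contact_force: [-1.5, 0.3, -0.1]
gripper_width: 88.2
```

Call:
play_rows(commands=[0.0006, 0, 0, 0, 0.088, 0.0012, 0, 0, 0, 0.088, 0.0012, 0, 0, 0, 0.088])

```text
clock: 16.42
tool_pos: [661.4, -160.1, 47.7]
tcp_rot: [1.0, -0.03, 0.0, -0.0]
contact_force: [-2.7, 0.1, 0.2]
gripper_width: 88.0
```

Call:
play_rows(commands=[0.0005, 0, 0, 0, 0.088, 0.001, 0, 0, 0, 0.088, 0.001, 0, 0, 0, 0.088])

```text
clock: 16.8
tool_pos: [661.5, -160.2, 47.7]
tcp_rot: [1.0, -0.029, -0.001, -0.0]
contact_force: [-9.6, 0.2, 4.3]
gripper_width: 88.2
```

Call:
play_rows(commands=[0.0004, 0, 0, 0, 0.088, 0.0008, 0, 0, 0, 0.088, 0.0008, 0, 0, 0, 0.088])

```text
clock: 17.18
tool_pos: [661.5, -160.2, 47.7]
tcp_rot: [1.0, -0.029, -0.002, -0.0]
contact_force: [-13.8, 0.7, 6.3]
gripper_width: 88.0
```

```bash
python3 - <<'E'
from h import *
delta(0,0,0,0); im=save('wrist','g2w.png');s=save('scene','g2s.png')
f=lambda im:cv2.resize(im,None,fx=4,fy=4,interpolation=cv2.INTER_CUBIC)[...,::-1]
cv2.imwrite('pics/zg2.png',cv2.vconcat([f(im[0:70,100:290]),f(im[0:70,360:550])]))
cv2.imwrite('pics/zg2s.png',f(s[200:290,170:300]))
E
```

```text
clock 17.18 tcp [ 661.5 -160.2   47.7] head -0.059 F [-13.8   0.7   6.3]
delta tool m [-0.6698 -0.1211  0.0477] yaw -0.0586
```

View pics/zg2.png

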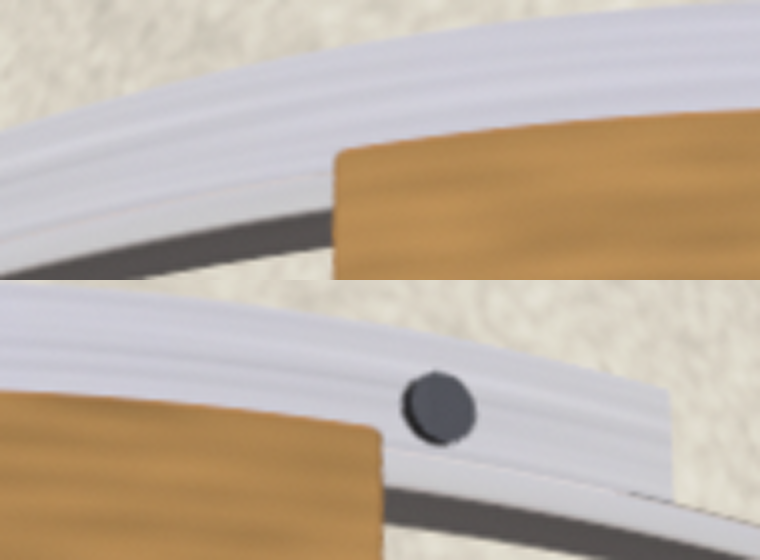

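View pics/zg2s.png

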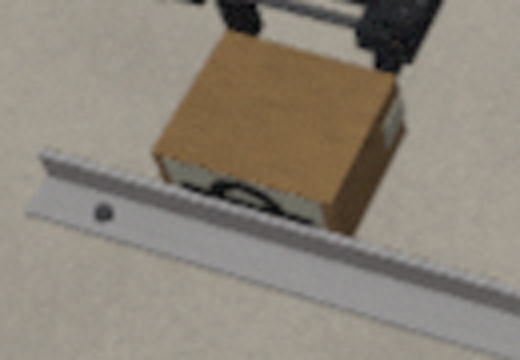

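Contact with the rail is established (13.8 N, tool stopped at 661.5). Back off straight, then lift.

Call:
play_rows(commands=[-0.002, 0, 0, 0, 0.088, -0.006, 0, 0, 0, 0.088, -0.02, 0, 0, 0, 0.088, -0.04, 0, 0, 0, 0.088, -0.04, 0, -0.04, 0, 0.088, -0.04, 0, -0.1, 0, 0.088, -0.06, 0, -0.16, 0, 0.088, -0.11, 0, -0.16, 0, 0.088, -0.16, 0, -0.16, 0, 0.088, -0.16, 0, -0.16, 0, 0.088])

```text
clock: 18.52
tool_pos: [501.3, -150.2, 208.0]
tcp_rot: [1.0, -0.03, -0.0, -0.0]
contact_force: [-0.0, -0.3, 0.4]
gripper_width: 88.3
```

```bash
python3 - <<'E'
from h import *
delta(0,0,0,0); im=save('wrist','k_w.png');s=save('scene','k_s.png');d=save('side','k_d.png')
f=lambda im:cv2.resize(im,None,fx=5,fy=5,interpolation=cv2.INTER_CUBIC)[...,::-1]
cv2.imwrite('pics/k_sz.png',f(s[195:285,170:300])); cv2.imwrite('pics/k_dz.png',f(d[130:215,235:355]))
E
```

```text
clock 18.52 tcp [ 501.3 -150.2  208. ] head -0.06 F [-0.  -0.3  0.4]
delta tool m [-0.5094 -0.1198  0.208 ] yaw -0.0602
```

View pics/k_w.png

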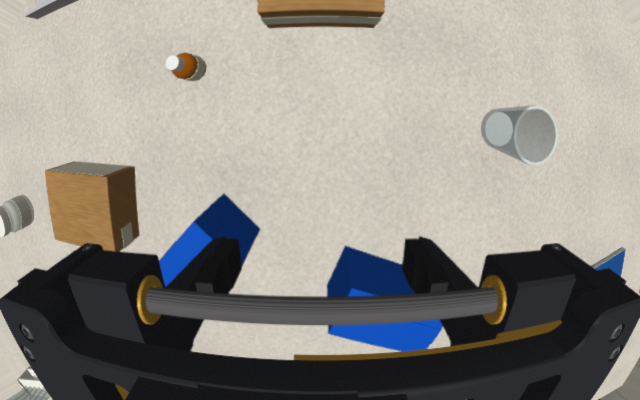

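View pics/k_sz.png

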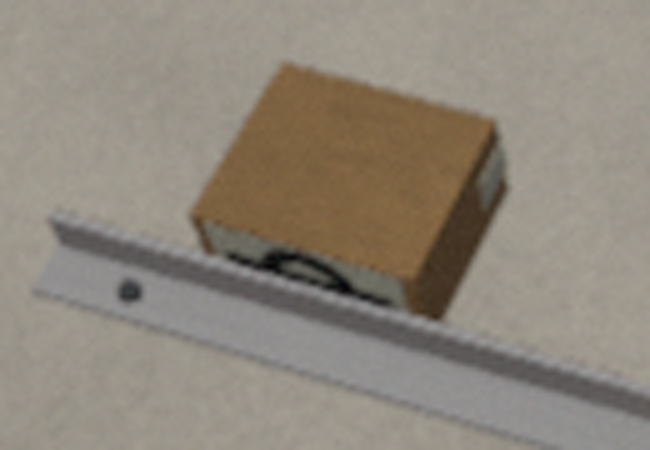

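View pics/k_d.png

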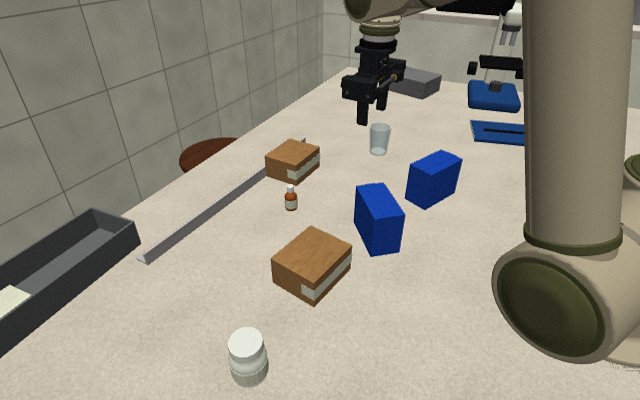

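View pics/k_dz.png

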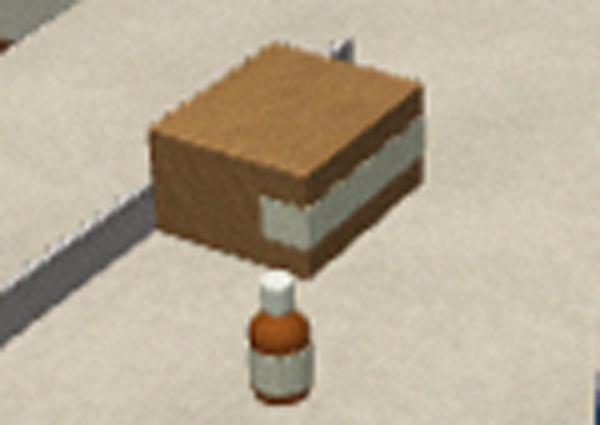

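```bash
python3 - <<'E'
from fitL import *
S=[(0,-1,64,(285,62)),(0,1,64,(495,122)),(1,-1,64,(192,216)),(1,1,64,(412,280))]
D=[(1,1,64,(150,130)),(1,-1,64,(276,42)),(0,-1,64,(423,85)),(0,1,64,(308,182)),(1,1,0,(158,230)),(0,1,0,(310,280)),(0,-1,0,(422,185))]
ob=[('scene',u,j,z,cv(p,(170,195),5)) for u,j,z,p in S]; o2=[('side',u,j,z,cv(p,(235,130),5)) for u,j,z,p in D]
for o in (ob,o2,ob+o2):
    p,e=fitL(o,[770,-165,-.06]); d=(p[0]-784.7)*np.cos(.06)-(p[1]+13.5)*np.sin(.06); print(p.round(3),round(e,2),'x in rail(calib cams)',round(d,1))
    print(' vs wrist-rail', round(p[0]-(5.876e-2*p[1]+781.1),1))
E
```

```text
[ 7.75080e+02 -1.65732e+02 -6.40000e-02] 0.88 x in rail(calib cams) -0.5
 vs wrist-rail 3.7
[ 7.71443e+02 -1.64548e+02 -5.80000e-02] 0.85 x in rail(calib cams) -4.2
 vs wrist-rail 0.0
[ 7.73196e+02 -1.65857e+02 -5.90000e-02] 1.23 x in rail(calib cams) -2.3
 vs wrist-rail 1.8
```

```bash
python3 -c "
from rig import job; print(job.hand_in())"
```

```text
the job is handed in; nothing more can be done
None
```

I tipped both cartons toward the robot with the open gripper. The right-hand one (negative y) showed the ring stamp, so I pushed it against the rail with both fingers, turning it square on the way. I handed the job in at about 18.6 s; no verdict was reported.

**Last checks:**
- **Rail contact:** The tool stopped dead while the wrist force rose to about 14 N, well under 40 N. After backing off, force was about 0 N and the gripper was clear.
- **Stamped carton:** It lies on its side at yaw about -0.06 rad, the same as the rail. In the camera fits its underside is about 2 mm from the rail face.
- **Other carton:** It lies where it fell, well over 150 mm short of the rail.
- **Bottle, jar and beaker:** They look unmoved in the pictures; I did not measure them again.

**Disagreements:** Before the last approach, the cameras put the gap to the rail at 24 mm (wrist) and 29 mm (fixed cameras). In the final fits the underside-to-rail distance ranged from -4 to +4 mm depending on the camera. That is close to the calibration error, so I relied on the force stop.

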